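# Set a sprung stand leg to its length mark and lock it with the cam lever

### The arm

A 6-joint arm with a two-finger parallel gripper is mounted at the origin on a cart in front of the work surface, level with it; the furniture and walls round the work are solid. World frame = base frame: x ahead of the robot, y to its left, z up, the work surface at z = 0. Lengths are in m, angles in rad, forces in N, time in s.
With the tool pointing down it reaches from about 0.3 to 0.775 m from the base axis. Payload 14.6 kg.
Tool frame: the origin (TCP) lies at the very end of the fingers, on their centre line; the grasp point (between the pads) lies 19 mm behind it (env.grasp_offset is the distance from the TCP to the grasp point, in m); z points along the fingers, y is the line along which they close (so a half turn about z gives the same grasp; the last joint's range is limited). The gripper opens to 94 mm and grips with 3 to 60 N. Pads are 16 mm wide; open, the fingers measure 119 mm over their backs; the gripper's body (75 mm by 177 mm) begins 78 mm behind the grasp point.
Start: joints at [-1.281, 0.3, 1.521, -0, 1.321, -0.067], TCP at [0.192, -0.515, 0.205] pointing down, gripper open.
Joint ranges: [-3.03, 3.03], [-0.79, 2.21], [0.23, 2.52], [-1.04, 4.18], [0, 3.07], [-2.55, 2.55]. Speed limits (rad/s): [2.22, 2.22, 2.57, 3.14, 3.14, 3.14].

### API

Orientations are given as a unit quaternion [x, y, z, w].
In Python, from cell import env gives the robot as it stands. The module is installed in compiled form; this text tells all that it offers. Calls block until the motion is done:
- env.reach(position, orientation): joint-space move of the TCP to a pose.
- env.move_linear(position, feed=0.15, frame=None, force_limit=None): straight line of the TCP; frame=None keeps the orientation; feed is the mean speed in m/s. With force_limit (N) it stops when the force on the tool has changed by that much, and returns True; else False.
- env.move_joints(angles): joint-space move.
- env.set_gripper(opening, force=None): finger opening in m; force is the grip in N (None keeps the last); returns when the fingers have stopped.
- env.pause(seconds).
- env.solve_ik(position, orientation): joint angles nearest the present ones, or None.
- env.sense(): the state.
- env.read_camera(name): name is "side" or "top"; returns a dict with "pixels" (400x640x3 uint8, red, green, blue), "vertical_fov" (degrees; the focal length in pixels is half the picture's height over the tangent of half this angle, whatever the lens; pixels are square), "cx", "cy" (the principal point, pixels), "origin" and "orientation" of the camera in the world. Camera axes: x right, y down, z forward; pixel columns grow to the right and rows downward; lengths in m; the calibration is good to about 2 mm. A picture is of the moment at which its call begins. There is no depth.
A pose or a line that the arm cannot do raises env.IKError and nothing moves.
- env.sign_off(): hands the job in; it is judged then, once.
The state is a dict: "time": time; "joints": joint angles; "joint_vel": joint speeds; "tau": joint torques, N m; "ee_pos": TCP position; "eef_rot": TCP orientation; "wrist_force": force on the tool from outside, world axes, zero at the start; "ft_torque": the same for the moment, N m; "finger_gap": finger opening in m; "grasp_force": force on a finger pad.
Only numpy, scipy, OpenCV 4.12 (cv2) and the standard library are available. Lean on these libraries where they do the work, as an engineer would, in place of code of your own. Each camera call takes 0.05 s, during which the arm holds its last target. There are 200 camera calls.

### The job

Flip the cam lever on the stand's sliding leg open to free the leg, draw the leg out against its spring until its pointer stands at the mark on the scale, and hold it there while you close the lever fully against the leg. Finish while still holding: the gripper keeps squeezing the closed lever and the leg's rubber grip pad together, with the pointer at the mark; leave the mark and the things lying about where they are.

Things in the scene. Friction and masses are not known exactly. Their poses are not given: they have to be found in the camera images.
- stand: Fixed grey base plate 260 x 110 x 12 mm; two aluminium saddles (x -133 to -57, tops 78 mm up) carry a level steel tube, axis 60 mm above the bench. Origin on the bench under the tube's axis; x along the tube, the way the leg draws out (roughly to the robot's left), y to the lever's side (towards the robot), z up. Plate x -140 to 120, y -60 to 50 mm.
- leg (a joint): How far the leg is drawn out along the stand's x, m, 0 to 0.072 (below: d). Aluminium bar 18 x 18 mm, z 51 to 69, black collar from x = d - 36 mm, foot to d + 86. A spring pulls it in with 3 to 4 N: lever open, it runs back to 0 unless held; lever closed, a tooth locks it in serrations 3 mm apart, so it may shift up to 1.5 mm as it locks.
- crossbar (a point): Centre of the leg's steel crossbar, at stand x = d + 45, y = -1, z = 60 mm. It is 10 mm thick in x, 96 mm long in y (48 mm each way), 18 mm tall. Open fingers straddling the leg just behind it (smaller x) can push it outward and still close on lever and pad. Frame as the stand's.
- lever (a joint): Angle of the cam lever, rad: 0 closed and locked, alongside the leg; 0.45 fully open, swung away from the leg (towards the stand's +y) about its vertical pivot. The leg is free only above 0.35. The lever stays where it is left (friction about 0.1 N m, some 3 N at the tab).
- lever_bar: The steel lever, riding on the leg. Origin at its pivot (stand x = d - 20, y = 15, z = 60 mm); x along the lever to its tip at 45 mm, y across it, away from the leg, z up. Bar 7 mm thick, z -7 to 7 mm. Closed, its outer face is 19 mm from the leg's axis and its tip 15 mm short of the crossbar. Open, its tip corner is 38 mm from the axis.
- thumb_tab (a point): Middle of the part of the lever's upright thumb tab that stands above the leg: 7 mm thick across the lever, 20 mm along it, centred 34 mm from the pivot; its top is 10 mm above this point (90 mm above the bench, 21 mm above the leg bar), so it can be pinched from above. Axes as lever_bar.
- grip_pad: Thin black rubber pad 34 x 3 x 16 mm on the leg's side away from the lever. Origin on the leg's axis at stand x = d, z = 60; the pad spans x 3 to 37 mm from there, its outer face 12 mm from the axis on the -y side. Pad and closed lever together measure 31 mm across (y -12 to 19).
- pointer (a point): Lower tip of the steel pointer, 3 mm wide, hanging from the leg's crossbar over the scale: 37 mm from the axis on the stand's -y side, 23 mm above the bench, at stand x = d + 45 mm. Frame as the stand's.
- mark (a point): Top of the 3 mm wide line of the small dark steel mark clamped on the scale, 19 mm above the bench, same y as the pointer. The leg is at its length when the pointer stands straight over it (same stand x). Frame as the stand's. Not to be moved.
- bottle_oil: Bystander: small oil bottle with red nozzle, 28 x 28 x 83 mm, upright, origin at its underside.
- screwdriver_red: Bystander: screwdriver with red handle, 158 x 14 x 14 mm, origin at its underside.
- steel_block: Bystander: drilled steel jig block, 66 x 52 x 18 mm, origin at its underside.

How it is judged:
By the outcome, as a careful person would: the job done as asked, in the order asked, and still so for the second after the job is handed in, while the arm keeps its last pose, push and grip.
It also fails if it takes over 48 s, if anything falls off the work surface, if the arm or the gripper's body presses on something with over 40 N, if the wrist force passes 120 N, or if a joint passes its speed limit or range.

## Working session

There is one attempt and no reset: what is moved stays moved. The work goes in short steps, each a Python script; the robot and the scene stay as the last script left them, time stands still between calls to the robot, and variables do not carry over. Pictures are saved under pics/ and viewed, at most 10 in all, crops included, and the job is handed in when it is done.

```bash
mkdir -p pics
cat > h.py <<'E'
import numpy as np, cv2
from cell import env
from scipy.spatial.transform import Rotation as R
def cam(name):
    c=env.read_camera(name); p=np.asarray(c["pixels"]); f=p.shape[0]/2/np.tan(np.radians(c["vertical_fov"])/2)
    q=np.array(c["orientation"]); Rm=R.from_quat(q).as_matrix() if q.size==4 else q.reshape(3,3)
    return p,f,c["cx"],c["cy"],np.array(c["origin"]),Rm
def ray(c,u,v):
    d=c[5]@np.array([(u-c[2])/c[1],(v-c[3])/c[1],1]); return c[4],d/np.linalg.norm(d)
def atz(c,u,v,z):
    o,d=ray(c,u,v); return o+d*(z-o[2])/d[2]
def proj(c,P):
    x=c[5].T@(np.asarray(P)-c[4]); return c[2]+c[1]*x[0]/x[2], c[3]+c[1]*x[1]/x[2]
def tri(rays):
    A=np.zeros((3,3));b=np.zeros(3)
    for o,d in rays:
        M=np.eye(3)-np.outer(d,d);A+=M;b+=M@o
    p=np.linalg.solve(A,b); return p,[np.linalg.norm((np.eye(3)-np.outer(d,d))@(p-o)) for o,d in rays]
def save(p,n): cv2.imwrite("pics/"+n,p[...,::-1])
E
python3 - <<'E'
from h import *
for n in("side","top"):
    c=cam(n); save(c[0],n+"0.png"); print(n,c[1:5],c[5].round(3).tolist())
s=env.sense(); print(s["time"],s["ee_pos"],s["eef_rot"],s["finger_gap"])
E
```

```text
side (np.float64(407.93597991352715), 320.5621125591186, 199.12843719674152, array([0.14696732, 0.67563122, 0.41060243])) [[-0.917, -0.119, 0.38], [-0.397, 0.334, -0.855], [-0.025, -0.935, -0.354]]
top (np.float64(473.51540191802195), 324.7623684342755, 199.49422769394164, array([ 0.4083474 , -0.07944923,  1.20778927])) [[-0.028, -0.998, 0.065], [-1.0, 0.028, 0.004], [-0.005, -0.064, -0.998]]
0.1 [ 0.19202952 -0.51513475  0.20496795] [ 9.84128917e-01  1.77454285e-01 -5.08333383e-05 -4.97870537e-04] 0.09389184973483541
```

View pics/side0.png

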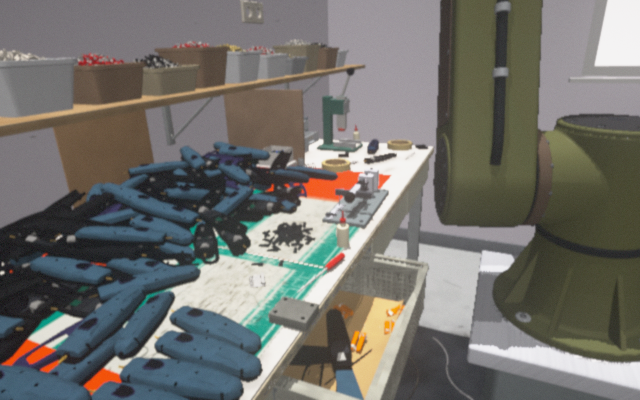

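View pics/top0.png

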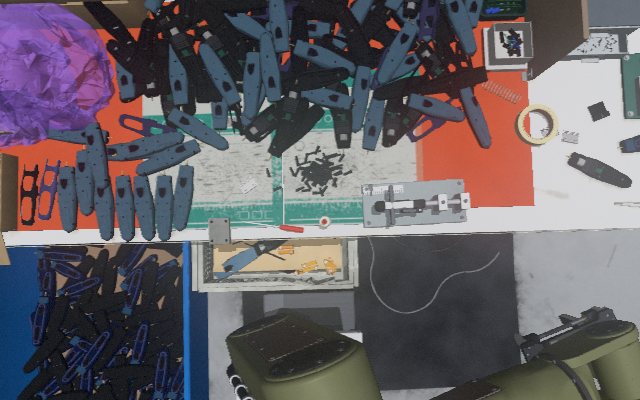

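Side view: the stand is at about (355,197), bottle at (343,230). Top view: the stand spans (362–469, 178–228), with the leg pointing left; bottle at (325,222). I'll enlarge both.

Run:
```python
from h import *
a=cv2.imread("pics/top0.png")[170:240,355:475]; b=cv2.imread("pics/side0.png")[160:232,318:394]
cv2.imwrite("pics/topc.png",cv2.resize(a,None,fx=6.5,fy=6.5,interpolation=cv2.INTER_CUBIC))
cv2.imwrite("pics/sidec.png",cv2.resize(b,None,fx=8,fy=8,interpolation=cv2.INTER_CUBIC))
```

```text
(no output)
```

View pics/topc.png

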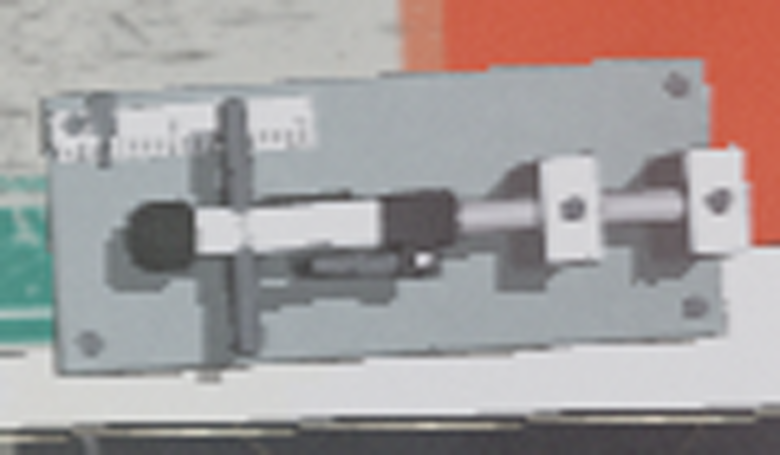

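View pics/sidec.png

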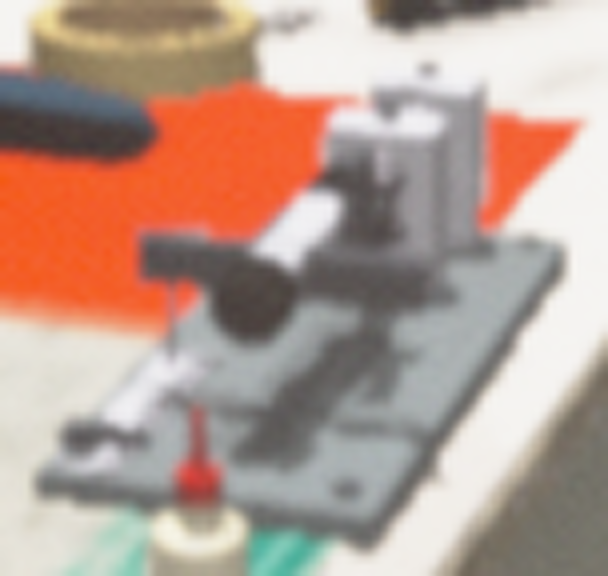

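Top crop: plate corners (42,97), (705,60), (726,333), (58,374); crossbar at x≈238; mark at x≈102; the lever is the dark bar at (300–435, 265) and looks closed. Side crop: plate corners (38,485), (375,540), (563,248); pointer tip (172,360); mark (105,432).

```bash
cat > fit.py <<'E'
from h import *
from scipy.optimize import least_squares
T=lambda u,v:((u+.5)/6.5-.5+355,(v+.5)/6.5-.5+170)
S=lambda u,v:((u+.5)/8-.5+318,(v+.5)/8-.5+160)
ct=cam("top"); cs=cam("side")
# (cam, pixel, point fn(d,m) in mm, weights(u,v))
O=[(ct,T(42,97),lambda d,m:(120,-60,12),1,1),(ct,T(705,60),lambda d,m:(-140,-60,12),1,1),(ct,T(726,333),lambda d,m:(-140,50,12),1,1),(ct,T(58,374),lambda d,m:(120,50,12),1,1),
(ct,T(238,225),lambda d,m:(d+45,-1,69),1,0),(ct,T(232,97),lambda d,m:(d+45,-49,69),1,1),(ct,T(102,130),lambda d,m:(m,-37,19),1,0),
(cs,S(38,482),lambda d,m:(120,-60,12),1,1),(cs,S(375,536),lambda d,m:(120,50,12),1,1),(cs,S(563,248),lambda d,m:(-140,50,12),1,1),
(cs,S(172,360),lambda d,m:(d+45,-37,23),1,1),(cs,S(105,430),lambda d,m:(m,-37,19),1,1)]
def W(p,P):
    c,s=np.cos(p[2]),np.sin(p[2]); P=np.array(P)/1e3
    return np.array([p[0]+c*P[0]-s*P[1],p[1]+s*P[0]+c*P[1],P[2]+p[5]])
def res(p,full=False):
    # p: x,y,yaw,d,m,z0, side-cam offset uv
    r=[]
    for c,px,fn,wu,wv in O:
        q=np.array(proj(c,W(p,fn(p[3]*1e3,p[4]*1e3))))
        if c is cs: q=q+p[6:8]
        r+=[(q[0]-px[0])*wu,(q[1]-px[1])*wv]
    if full: return r
    return r+[p[6]/2,p[7]/2,p[5]/.002]
g=atz(ct,*T(440,215),.06)
s=least_squares(res,[g[0],g[1],np.pi/2,0.01,.09,0,0,0],x_scale=[.01,.01,.1,.01,.01,.01,1,1],loss="soft_l1")
print(s.x.round(4)); print(np.round(res(s.x,1),1).reshape(-1,2).tolist())
for n,P in(("lever tab",(s.x[3]*1e3-20+34,15,80)),("pivot",(s.x[3]*1e3-20,15,67)),("tip",(s.x[3]*1e3+25,15,67)),("xbar near end",(s.x[3]*1e3+45,47,69)),("foot",(s.x[3]*1e3+86,0,60)),("sad",(-133,0,78)),("sad2",(-57,0,78))):
    w=W(s.x,P); u=proj(ct,w); print(n,w.round(4),"topcrop",[(u[0]-355+.5)*6.5,(u[1]-170+.5)*6.5])
    u=proj(cs,w); print("   sidecrop",[(u[0]+s.x[6]-318+.5)*8,(u[1]+s.x[7]-160+.5)*8])
o,d=ray(ct,325,222); print("bottle",tri([ray(ct,325,222),ray(cs,343,213)]))
E
python3 fit.py
```

```text
[ 4.6600e-01 -2.8890e-01  1.6039e+00  7.9000e-03  9.7700e-02 -5.0000e-04
  1.6370e-01  8.4620e-01]
[[-0.5, -0.3], [-0.1, -0.9], [0.2, 0.5], [-0.1, 0.5], [0.5, 0.0], [-0.0, 0.2], [-0.0, 0.0], [-1.4, -0.7], [-0.3, -1.6], [0.6, -0.4], [-0.4, 1.9], [2.1, 1.0]]
lever tab [ 0.4503 -0.2675  0.0795] topcrop [np.float64(333.1164638692231), np.float64(264.63219538050765)]
   sidecrop [np.float64(354.0794147591191), np.float64(193.71010085362627)]
pivot [ 0.4515 -0.3014  0.0665] topcrop [np.float64(418.89666891033295), np.float64(260.49724423090277)]
   sidecrop [np.float64(382.5540186899698), np.float64(199.90697882987524)]
tip [ 0.45   -0.2565  0.0665] topcrop [np.float64(297.6973733190798), np.float64(267.9117603829036)]
   sidecrop [np.float64(343.92462268698546), np.float64(243.19495901978758)]
xbar near end [ 0.4173 -0.2375  0.0685] topcrop [np.float64(250.6432629709878), np.float64(357.4162291061568)]
   sidecrop [np.float64(425.92380452310044), np.float64(267.97004278381087)]
foot [ 0.4629 -0.195   0.0595] topcrop [np.float64(128.82201479196632), np.float64(238.57341365823436)]
   sidecrop [np.float64(239.11803003022396), np.float64(323.7483474403898)]
sad [ 0.4704 -0.4218  0.0775] topcrop [np.float64(750.2755264405167), np.float64(198.37598344077628)]
   sidecrop [np.float64(433.7726696746254), np.float64(65.09411974948421)]
sad2 [ 0.4679 -0.3458  0.0775] topcrop [np.float64(543.7136245016709), np.float64(211.0169178840559)]
   sidecrop [np.float64(376.21479087159696), np.float64(125.00973647331944)]
bottle (array([ 0.42816988, -0.07421061,  0.07549481]), [np.float64(0.0004756707949712759), np.float64(0.0004756707949712407)])
```

```bash
cat > meas.py <<'E'
from h import *
P0=np.array([0.4660,-0.2889,1.6039])
def W(x,y,z):
    c,s=np.cos(P0[2]),np.sin(P0[2]); return np.array([P0[0]+(c*x-s*y)/1e3,P0[1]+(s*x+c*y)/1e3,z/1e3])
def prof(img,c,xs,ys,z):
    m=np.array([[proj(c,W(x,y,z)) for x in xs] for y in ys],np.float32)
    return cv2.remap(img,m[...,0],m[...,1],cv2.INTER_LINEAR).mean(0)
def avg(n=8,name="top"):
    cs=[cam(name) for _ in range(n)]
    return np.mean([cv2.cvtColor(c[0],cv2.COLOR_RGB2GRAY).astype(np.float32) for c in cs],0),cs[0]
E
python3 - <<'E'
from meas import *
g,c=avg(4)
np.save("g0.npy",g)
def sh(n,x0,x1,ys,z,st=2):
    xs=np.arange(x0,x1,st); print(n,x0,prof(g,c,xs,ys,z).round(0).astype(int).tolist())
sh("mark -37",84,112,[-39,-37,-35],19)
sh("mark -47",84,112,[-49,-47,-45],19)
sh("mark -28",84,112,[-30,-28],19)
sh("xbar+",38,70,range(22,42,2),69)
sh("xbar-",38,70,range(-44,-14,2),69)
sh("plate L",106,134,range(-20,40,2),12)
sh("plate R",-154,-126,range(-50,-30,2),12)
sh("sad",-146,-50,range(-10,-5,2),78)
sh("foot",80,106,[-2,0,2],60)
print("across")
for x in (14,): 
    for z in (69,90):
        m=[proj(c,W(x+8,y,z)) for y in range(-16,40,2)]
        print(z,[int(cv2.getRectSubPix(g,(1,1),p)[0,0]) for p in m])
E
```

```text
mark -37 84 [199, 189, 205, 198, 196, 176, 122, 136, 171, 193, 192, 171, 199, 199]
mark -47 84 [213, 213, 211, 202, 156, 135, 133, 137, 147, 155, 148, 137, 136, 149]
mark -28 84 [172, 172, 171, 171, 170, 166, 154, 154, 163, 171, 172, 172, 172, 172]
xbar+ 38 [150, 149, 146, 144, 140, 130, 119, 123, 123, 109, 97, 105, 117, 118, 118, 125]
xbar- 38 [188, 191, 188, 189, 179, 145, 122, 124, 122, 109, 107, 131, 146, 150, 149, 152]
plate L 106 [168, 168, 168, 170, 171, 165, 147, 127, 137, 140, 141, 143, 145, 143]
plate R -154 [126, 126, 126, 125, 125, 125, 134, 150, 164, 164, 162, 155, 152, 151]
sad -146 [127, 127, 128, 128, 127, 127, 131, 161, 195, 213, 213, 213, 213, 213, 213, 213, 210, 197, 131, 104, 99, 101, 102, 103, 103, 105, 112, 120, 129, 144, 155, 157, 156, 162, 180, 207, 213, 212, 211, 210, 211, 213, 213, 209, 189, 139, 98, 103]
foot 80 [79, 79, 79, 78, 76, 76, 76, 88, 107, 123, 134, 156, 169]
across
69 [171, 163, 134, 90, 190, 210, 212, 212, 212, 212, 212, 172, 127, 102, 104, 128, 117, 97, 102, 118, 117, 117, 158, 167, 167, 168, 168, 167]
90 [169, 171, 154, 116, 127, 208, 212, 212, 212, 212, 212, 207, 187, 107, 101, 116, 121, 108, 93, 117, 116, 117, 145, 168, 167, 168, 168, 168]
```

```bash
cat > act.py <<'E'
from meas import *
def Q(a=0.0,flip=True):
    t=P0[2]+a-(np.pi if flip else 0); return np.array([np.cos(t/2),np.sin(t/2),0,0])
def S():
    s=env.sense(); w=(np.array(s["ee_pos"])-[P0[0],P0[1],0])*1e3; c,n=np.cos(P0[2]),np.sin(P0[2])
    f=np.array(s["wrist_force"])
    L=lambda v:np.round([c*v[0]+n*v[1],-n*v[0]+c*v[1],v[2]],1).tolist()
    print("t%.1f"%s["time"],"tcp",L(w),"F",L(f),"gap %.4f"%s["finger_gap"],"gf",np.round(s["grasp_force"],1))
E
python3 - <<'E'
from act import *
for fl in(True,False):
    print([None if (q:=env.solve_ik(W(*p),Q(a,fl))) is None else np.round(q,2).tolist() for p,a in(((18,22,150),0),((24,2,45),.15),((75,2,45),.15))])
fl=min((True,False),key=lambda f:9 if env.solve_ik(W(18,22,150),Q(0,f)) is None else abs(env.solve_ik(W(18,22,150),Q(0,f))[5]))
print(fl)
env.reach(W(18,22,150),Q(0,fl)); env.set_gripper(.030,20); S()
env.move_linear(W(18,22,73.5),feed=.08,force_limit=8); S()
print(env.move_linear(W(18,45,73.5),feed=.03,force_limit=15)); S()
c=cam("top"); save(c[0],"t1.png"); c=cam("side"); save(c[0],"s1.png")
a=cv2.imread("pics/s1.png")[150:232,308:404]; cv2.imwrite("pics/s1c.png",cv2.resize(a,None,fx=7,fy=7,interpolation=cv2.INTER_CUBIC))
E
```

```text
[[-0.62, 0.29, 1.67, -0.0, 1.18, 2.49], [-0.59, 0.45, 1.72, -0.0, 0.97, 2.37], [-0.51, 0.41, 1.79, -0.0, 0.95, 2.45]]
[[-0.62, 0.29, 1.67, -0.0, 1.18, -0.65], [-0.59, 0.45, 1.72, -0.0, 0.97, -0.77], [-0.51, 0.41, 1.79, -0.0, 0.95, -0.69]]
False
t2.8 tcp [18.0, 22.0, 150.0] F [1.0, 0.2, -0.2] gap 0.0301 gf 0.0
t3.9 tcp [17.8, 21.8, 74.0] F [1.0, 0.5, -0.5] gap 0.0300 gf 0.0
False
t4.8 tcp [17.8, 44.2, 73.8] F [-0.3, -10.4, -3.2] gap 0.0304 gf 4.2
```

View pics/s1c.png

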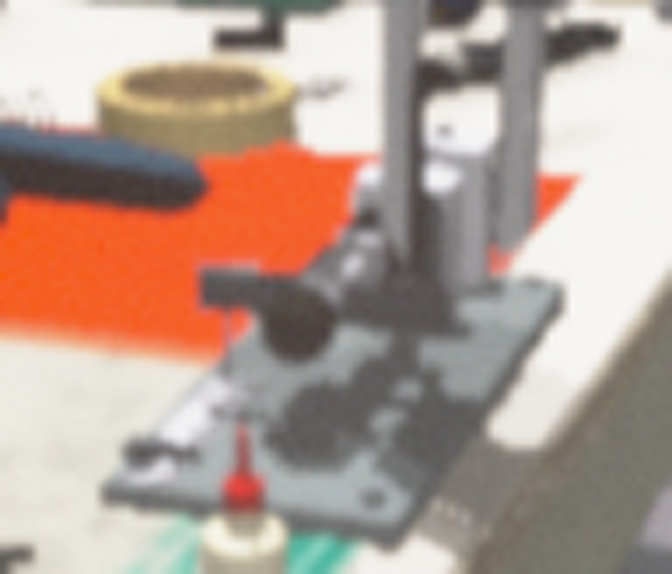

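The lever has been pushed out (4 N pad reaction, shadow confirms) and the leg seems to have run in. Next: back off, go behind the crossbar with a small yaw, and feel for it.

Run:
```python
from act import *
A=.15
env.move_linear(W(18,38,73.5),feed=.08); env.move_linear(W(18,38,125),feed=.15)
env.set_gripper(.088,20)
g,c=avg(2); 
env.reach(W(17,3,118),Q(A,False)); S()
print(env.move_linear(W(17,3,45),feed=.08,force_limit=6)); S()
env.pause(.2); S()
print(env.move_linear(W(32,3,45),feed=.02,force_limit=2)); S()
c=cam("top"); save(c[0],"t2.png"); c2=cam("side"); save(c2[0],"s2.png")
a=cv2.imread("pics/t2.png")[165:240,350:480];b=cv2.imread("pics/s2.png")[160:232,318:394]
a=cv2.resize(a,(650,375),interpolation=cv2.INTER_CUBIC);b=cv2.resize(b,None,fx=375/72,fy=375/72,interpolation=cv2.INTER_CUBIC)
o=np.zeros((600,800,3),np.uint8);o[:300,:520]=cv2.resize(a,(520,300));o[:300,520:]=0
o[300:,:317]=cv2.resize(b,(317,300)); cv2.imwrite("pics/c2.png",o)
```

```text
t7.0 tcp [17.3, 2.5, 117.4] F [-0.5, 0.6, -0.0] gap 0.0881 gf 0.0
False
t8.1 tcp [16.8, 2.7, 45.5] F [-0.7, -0.6, -0.4] gap 0.0878 gf 0.0
t8.3 tcp [16.9, 2.8, 45.4] F [-0.2, 0.1, 0.5] gap 0.0876 gf 0.0
True
t8.7 tcp [21.1, 3.0, 45.0] F [-2.6, -0.2, 2.1] gap 0.0879 gf 1.3
```

View pics/c2.png

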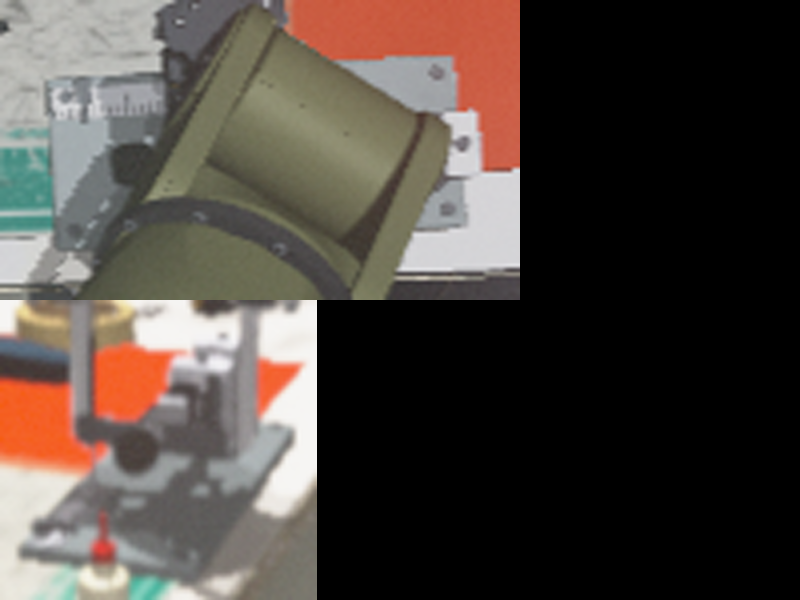

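Run:
```python
from act import *
print(env.move_linear(W(73.3,3,45),feed=.05,force_limit=25)); env.pause(.3); S()
g,c=avg(3); cv2.imwrite("pics/t3.png",g)
def sh(n,g,x0,x1,ys,z,st=2):
    xs=np.arange(x0,x1,st); print(n,x0,prof(g.astype(np.float32),c,xs,ys,z).round(0).astype(int).tolist())
g0=np.load("g0.npy"); g2=cv2.cvtColor(cv2.imread("pics/t2.png"),cv2.COLOR_BGR2GRAY)
for n,G in(("0",g0),("2",g2)): sh("foot"+n,G,76,106,[-2,0,2],60)
sh("foot3",g,126,160,[-2,0,2],60)
sh("mark3",g,84,112,[-39,-37,-35],19); sh("mark2",g2,84,112,[-39,-37,-35],19)
sh("xbar3-",g,86,118,[-46,-42],69); sh("xbar3+",g,86,118,[38,42],69)
s=cam("side"); save(s[0],"s3.png")
a=cv2.cvtColor(g.astype(np.uint8),cv2.COLOR_GRAY2BGR)[165:240,350:480];b=cv2.imread("pics/s3.png")[190:228,315:360]
o=np.zeros((600,800,3),np.uint8);o[:225,:390]=cv2.resize(a,(390,225));o[:600,395:]=cv2.resize(b,(405,600),interpolation=cv2.INTER_CUBIC) if 0 else cv2.copyMakeBorder(cv2.resize(b,(405,342),interpolation=cv2.INTER_CUBIC),0,258,0,0,cv2.BORDER_CONSTANT)
cv2.imwrite("pics/c3.png",o)
f=lambda P,n:print(n,proj(s,W(*P)),"crop",[(proj(s,W(*P))[0]-315+.5)*9+395,(proj(s,W(*P))[1]-190+.5)*9])
f((97.3,-37,19),"mark"); f((97.3,-37,23),"ptr at mark"); f((94.3,-37,23),"ptr 3 short");f((97.3,-37,51),"ptr top")
```

```text
False
t10.3 tcp [73.2, 3.0, 44.9] F [-4.5, -3.1, 0.6] gap 0.0882 gf 2.2
foot0 76 [79, 79, 79, 79, 79, 78, 76, 76, 76, 88, 107, 123, 134, 156, 169]
foot2 76 [62, 63, 62, 62, 66, 80, 102, 117, 115, 116, 119, 126, 144, 167, 170]
foot3 126 [64, 64, 63, 62, 64, 74, 99, 117, 124, 125, 127, 126, 129, 134, 135, 132, 129]
mark3 84 [116, 116, 116, 116, 114, 107, 96, 83, 86, 85, 78, 69, 91, 127]
mark2 84 [170, 183, 205, 198, 196, 174, 119, 134, 170, 192, 191, 170, 199, 199]
xbar3- 86 [116, 116, 116, 113, 104, 98, 94, 96, 83, 71, 68, 77, 90, 95, 107, 132]
xbar3+ 86 [73, 73, 72, 72, 72, 72, 72, 78, 89, 97, 96, 88, 77, 76, 77, 76]
mark (np.float64(332.64708718276717), np.float64(213.20462363638953)) crop [np.float64(558.3237846449044), np.float64(213.34161272750575)]
ptr at mark (np.float64(332.62425550796723), np.float64(211.71571898538716)) crop [np.float64(558.1182995717052), np.float64(199.9414708684844)]
ptr 3 short (np.float64(333.03581455958835), np.float64(211.27601111579852)) crop [np.float64(561.822331036295), np.float64(195.98410004218672)]
ptr top (np.float64(332.46262772584413), np.float64(201.17560930690098)) crop [np.float64(556.6636495325972), np.float64(105.08048376210883)][ WARN:0@9.053] global loadsave.cpp:1063 imwrite_ Unsupported depth image for selected encoder is fallbacked to CV_8U.
```

View pics/c3.png

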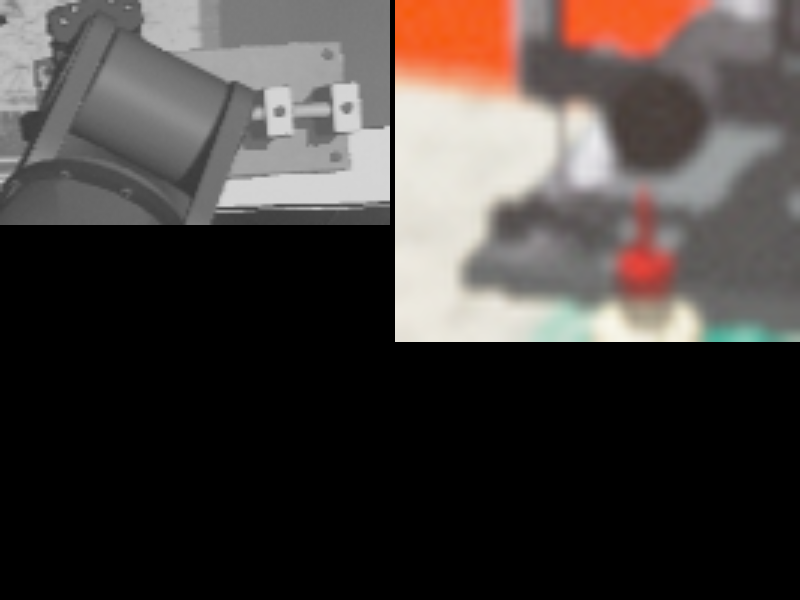

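Run:
```python
from act import *
env.move_linear(W(75.1,3,45),feed=.02); S()
for gp in(.076,.068,.060,.054):
    env.set_gripper(gp,15); S()
# locked? back off and feel again with the same closing state
env.move_linear(W(69,3,45),feed=.04); env.pause(.2); S()
env.set_gripper(.060,15)
print(env.move_linear(W(80,3,45),feed=.015,force_limit=3)); S()
env.move_linear(W(70,3,45),feed=.04); S()
```

```text
t10.7 tcp [75.2, 3.0, 45.0] F [-3.9, -2.6, 0.1] gap 0.0881 gf 1.8
t11.2 tcp [75.1, 3.0, 45.0] F [-3.2, -2.9, -0.7] gap 0.0760 gf 1.7
t11.5 tcp [75.1, 3.2, 44.9] F [-3.4, 0.6, -0.3] gap 0.0679 gf 3.8
t11.9 tcp [75.2, 3.1, 44.9] F [-3.0, -0.1, -0.4] gap 0.0599 gf 3.8
t12.2 tcp [75.1, 3.0, 44.9] F [-4.1, -0.5, -1.9] gap 0.0542 gf 4.0
t12.8 tcp [68.8, 3.0, 45.1] F [-5.3, 1.4, -0.6] gap 0.0542 gf 2.9
True
t13.9 tcp [79.9, 3.5, 44.9] F [-3.5, 1.4, 2.5] gap 0.0597 gf 1.7
t14.3 tcp [69.4, 3.0, 44.9] F [-6.0, 0.1, -1.4] gap 0.0599 gf 2.9
```

Run:
```python
from act import *
s=cam("side"); save(s[0],"s4.png"); t=cam("top"); save(t[0],"t4.png")
b=cv2.imread("pics/s4.png")[168:225,320:375]; b=cv2.resize(b,None,fx=10,fy=10,interpolation=cv2.INTER_CUBIC)
b=np.clip(b.astype(np.float32)*1.6,0,255).astype(np.uint8); cv2.imwrite("pics/c4.png",b)
S()
d=48.5
def f(P,n): u,v=proj(s,W(*P)); print(n,round((u+.16-320+.5)*10),round((v+.85-168+.5)*10))
f((d+45,-37,23),"ptr"); f((97.3,-37,19),"mark"); f((d+86,0,60),"foot"); f((d+45,47,69),"xbar+end")
for a in(.45,.35,.2,0): f((d-20+34*np.cos(a),15+34*np.sin(a),90),"tab top %.2f"%a)
```

```text
t14.4 tcp [69.5, 3.0, 44.9] F [-7.3, 0.1, -1.4] gap 0.0598 gf 3.2
ptr 138 445
mark 133 466
foot 225 381
xbar+end 468 308
tab top 0.45 439 173
tab top 0.35 425 173
tab top 0.20 404 173
tab top 0.00 377 172
```

View pics/c4.png

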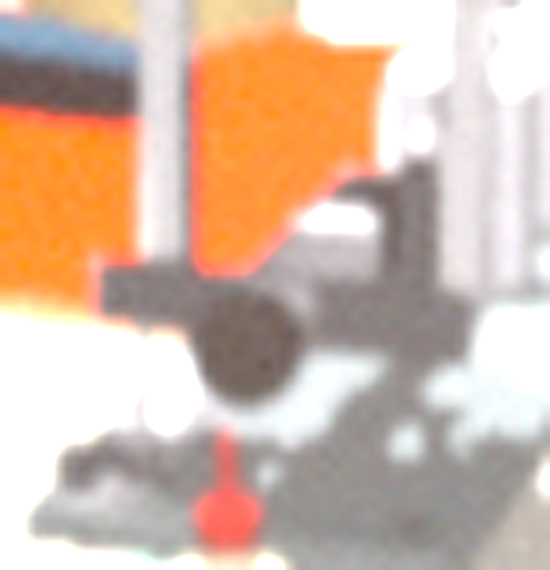

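Run:
```python
from act import *
A=.1494
xc=lambda g,d=52.6:d+21.1+15.95-((g/2+12.5)*A+7.91)
env.move_linear(W(xc(60),3,45),feed=.03); S()
for g in(54,50,46,42,39,36):
    env.set_gripper(g/1e3,20); env.move_linear(W(xc(g),3,45),feed=.02); S()
    if abs(env.sense()["wrist_force"]).max()>20: break
```

```text
t14.7 tcp [75.2, 3.0, 44.9] F [-3.1, -0.3, -2.3] gap 0.0602 gf 1.9
t15.3 tcp [75.7, 3.0, 45.0] F [-5.0, 0.7, 0.2] gap 0.0544 gf 2.6
t15.9 tcp [76.0, 3.0, 45.0] F [-5.3, 0.6, -0.1] gap 0.0501 gf 2.8
t16.4 tcp [76.3, 3.0, 45.0] F [-5.4, 0.3, -0.4] gap 0.0457 gf 2.8
t17.0 tcp [76.8, 3.1, 45.0] F [-3.6, 2.8, 0.6] gap 0.0418 gf 2.1
t17.5 tcp [77.0, 3.0, 45.0] F [-2.0, 2.8, 0.3] gap 0.0389 gf 1.7
t18.1 tcp [77.2, 3.1, 44.9] F [-1.2, 5.6, 1.7] gap 0.0362 gf 2.5
```

Run:
```python
from act import *
env.set_gripper(.040,20); S()
env.move_linear(W(72,3,45),feed=.03); env.pause(.3); S()
r=env.move_linear(W(82,3,45),feed=.012,force_limit=4); S()
p=env.sense(); print(r)
env.move_linear(W(74,3,45),feed=.03); env.pause(.2); S()
s=cam("side"); save(s[0],"s5.png")
```

```text
t18.4 tcp [77.2, 2.7, 45.1] F [-0.2, 0.7, 1.0] gap 0.0403 gf 0.0
t19.0 tcp [72.1, 3.0, 45.0] F [0.0, -0.1, -0.2] gap 0.0403 gf 0.0
t19.6 tcp [77.9, 3.0, 44.9] F [-3.3, -0.0, 2.2] gap 0.0402 gf 1.7
True
t20.1 tcp [74.1, 3.1, 44.9] F [0.3, -0.6, -0.0] gap 0.0402 gf 0.0
```

Leg is locked; touch gives d≈53.3 mm against a target of about 52.3. It holds itself, so I'll get the arm out of the top view and measure pointer versus mark directly.

Run:
```python
from act import *
env.set_gripper(.046); env.move_linear(W(72,3,130),feed=.2)
q=np.array(env.sense()["joints"]); q[0]-=.6; env.move_joints(q); S()
g,c=avg(4); np.save("g5.npy",g)
def sh(n,G,x0,x1,ys,z,st=1.5):
    xs=np.arange(x0,x1,st); print(n,x0,prof(G,c,xs,ys,z).round(0).astype(int).tolist())
g0=np.load("g0.npy")
sh("mark",g,84,112,[-38,-36],19)
sh("xbar+ ",g,86,116,range(22,42,2),69); sh("xbar-",g,86,116,range(-30,-14,2),69);sh("xbar-end",g,86,116,range(-46,-40,2),69)
sh("xbar0+",g0,38,68,range(22,42,2),69); sh("xbar0-",g0,38,68,range(-30,-14,2),69);sh("xb0-end",g0,38,68,range(-46,-40,2),69)
sh("foot",g,130,160,[-2,0,2],60)
a=g[165:240,345:475]; b=cv2.cvtColor(cam("side")[0],cv2.COLOR_RGB2GRAY)[165:225,315:385]
o=np.zeros((600,780),np.uint8); o[:300,:520]=cv2.resize(a,(520,300),interpolation=cv2.INTER_CUBIC).clip(0,255); o[300:,:350]=cv2.resize(b,(350,300),interpolation=cv2.INTER_CUBIC)
z=cv2.resize(g[178:218,355:400],(425,378),interpolation=cv2.INTER_CUBIC).clip(0,255)
o[222:600,355:]=z
cv2.imwrite("pics/c5.png",o)
```

```text
t22.2 tcp [-142.4, 212.7, 128.8] F [0.6, -1.0, 0.0] gap 0.0456 gf 0.0
mark 84 [191, 167, 153, 140, 128, 124, 126, 123, 117, 101, 101, 124, 145, 162, 151, 152, 169, 181, 190]
xbar+  86 [147, 147, 151, 154, 152, 136, 120, 122, 125, 124, 115, 101, 100, 106, 114, 114, 112, 113, 122, 137]
xbar- 86 [176, 176, 176, 170, 160, 137, 125, 126, 126, 122, 113, 102, 98, 115, 123, 123, 126, 135, 151, 166]
xbar-end 86 [210, 210, 210, 210, 198, 167, 123, 124, 126, 124, 116, 107, 119, 134, 153, 149, 141, 138, 145, 157]
xbar0+ 38 [150, 150, 147, 145, 144, 143, 136, 127, 119, 122, 124, 122, 109, 97, 97, 109, 117, 118, 118, 118]
xbar0- 38 [176, 176, 175, 175, 174, 169, 150, 130, 124, 123, 124, 117, 107, 97, 106, 120, 119, 120, 122, 122]
xb0-end 38 [212, 212, 212, 212, 212, 206, 193, 147, 125, 125, 125, 121, 110, 126, 155, 193, 213, 213, 213, 213]
foot 130 [80, 79, 77, 76, 77, 87, 101, 122, 129, 128, 131, 131, 130, 132, 134, 138, 138, 137, 135, 133]
```

View pics/c5.png

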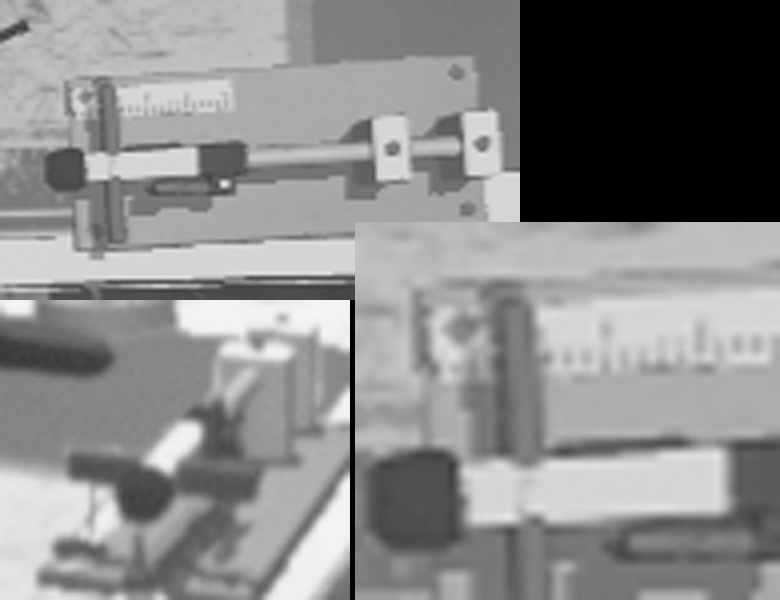

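Top view: crossbar centre is at stand x≈97.5 (edges 93.2/101.6), and the mark was measured at 97.2–97.3. The pointer stands over the mark within about 1 mm, on the nearest tooth. I'll return and clamp lever and pad.

Run:
```python
from act import *
q=np.array(env.sense()["joints"]); q[0]+=.6; env.move_joints(q)
env.set_gripper(.064,20); env.reach(W(66.5,3.5,125),Q(0,False)); S()
print(env.move_linear(W(66.5,3.5,46),feed=.1,force_limit=8)); S()
env.set_gripper(.040,20); S()
env.set_gripper(.026,20); env.pause(.2); S()
env.set_gripper(.020,40); env.pause(.3); S()
```

```text
t24.3 tcp [66.5, 3.6, 124.9] F [0.2, 0.3, -0.4] gap 0.0646 gf 0.0
False
t25.3 tcp [66.4, 3.2, 46.5] F [-0.1, -1.0, 0.0] gap 0.0638 gf 0.0
t25.9 tcp [66.5, 3.5, 46.0] F [-0.6, -0.4, 0.6] gap 0.0402 gf 0.0
t26.4 tcp [66.7, 4.9, 45.8] F [1.8, 10.9, 6.6] gap 0.0286 gf 20.0
t26.9 tcp [66.7, 4.8, 45.8] F [1.1, 10.3, 5.6] gap 0.0280 gf 40.0
```

Run:
```python
from act import *
env.move_linear(W(66.5,4.9,46),feed=.02); S()
env.set_gripper(.037,40); env.pause(.1); S()
env.move_linear(W(66.5,12,46),feed=.01,force_limit=3); S(); a=env.sense()
env.move_linear(W(66.5,-4,46),feed=.015,force_limit=5); S(); b=env.sense()
env.move_linear(W(66.5,4.9,46),feed=.03)
d=np.linalg.norm((np.array(a["ee_pos"])-b["ee_pos"])[:2])*1e3
print("width",(a["finger_gap"]+b["finger_gap"])*500-d)
```

```text
t27.2 tcp [66.7, 4.9, 45.8] F [1.4, -2.0, -3.0] gap 0.0276 gf 40.0
t27.6 tcp [66.5, 4.9, 46.0] F [-1.5, 0.8, -0.5] gap 0.0371 gf 0.0
t28.1 tcp [66.5, 8.7, 46.0] F [-0.8, -2.5, 1.2] gap 0.0372 gf 1.7
t28.7 tcp [66.8, 1.5, 45.2] F [-0.6, -0.1, 0.2] gap 0.0372 gf 0.0
width 30.01225699456009
```

Run:
```python
from act import *
env.set_gripper(.020,40); env.pause(.4); S()
s=cam("side"); g=s[0][165:225,315:385]; save(cv2.resize(g,(700,600),interpolation=cv2.INTER_CUBIC),"c6.png")
```

```text
t29.7 tcp [66.6, 4.9, 46.0] F [3.2, 0.9, 1.2] gap 0.0282 gf 40.0
```

View pics/c6.png

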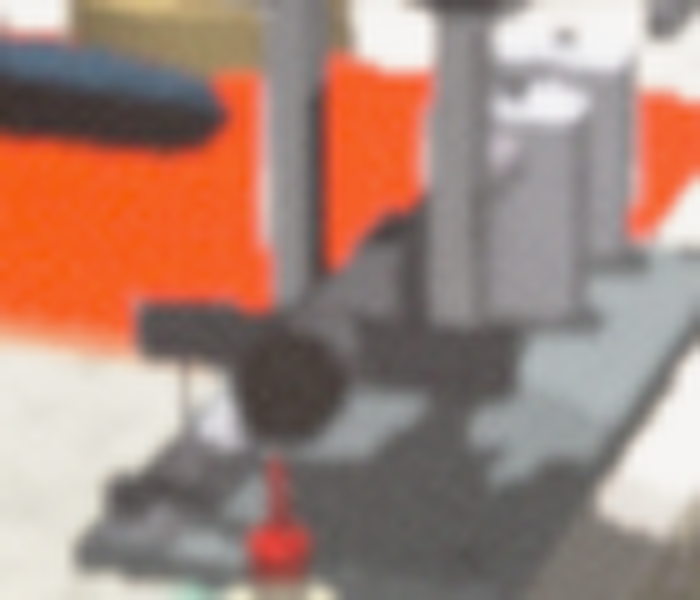

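The final view shows the fingers (x≈300 and 455) clamped either side of the leg, with the tab at (410,270) against the inside of the right finger. The pointer (188,430) hangs over the mark on the scale. The grip is steady at 40 N with only a small wrist load, so I'm handing in.

```bash
python3 -c "
from cell import env
print(env.sign_off())"
```

```text
the job is handed in; nothing more can be done
None
```

The job is handed in: the leg is locked with its pointer within about 1 mm of the mark, and the gripper is squeezing the closed lever and pad at 40 N after about 30 s. Once the leg had locked, I let go for a few seconds to clear the top camera, then came back to close the lever fully. The grip read about 28 mm across instead of the 31 mm given, so full lever closure is inferred from touch and the last picture, not measured.

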